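# Tip a sanded foot block over the edge of the sanding board

### The job

The sole of the beech foot block has just been sanded on the sanding board. First put the cork sanding block that lies on the felt away in the plywood tray; then push the foot block off the board's edge so that it tumbles onto its next side, down on the felt, without picking it up. Leave it lying flat on the felt, roughly square to the board's edge, with the rail mortise facing up, and leave the other tools where they are.

Things in the scene. Friction and masses are not known exactly. Their poses are not given: they have to be found in the camera images.
- board: Fixed plywood sanding board, 256 mm deep, 270 mm wide (y), 38 mm thick, abrasive sheet on top, pale lipping on its working edge; along that edge grey felt, 3 mm thick, 180 mm out, 300 mm wide. Origin: at bench height below the edge's middle. +x level, off the board over the felt (board x -256 to 0, felt 0 to 180 mm), y along the edge, z up. Step from board top to felt top 35 mm.
- foot: Loose beech block, 70 (x) by 140 (y) by 100 mm tall (z), about 0.66 kg. Origin: centre of its sole (underside, relieved 5 mm over the middle 70 mm). Starts upright on the board, its x axis towards the working edge within 15 degrees. Its -x side has a mortise; the plain +x side leads over the edge and must end underneath.
- foot_center (a point): Centre of the foot block, 50 mm above its sole; same axes. Pushed low and squarely over the edge, the block tips by itself once this point is past the edge, and drops a quarter turn onto the felt.
- foot_mortise (a point): Centre of the mouth of the rail mortise (slot 70 mm long in y, 20 mm wide, 30 mm deep) in the middle of the block's -x side: 35 mm from the block's centre, 50 mm above its sole. 73 mm above the bench once the block lies on the felt, mortise up.
- cork_block: Loose cork sanding block, 110 mm (x) by 50 mm (y) by 36 mm high, 70 g, lying on the felt where the foot block would land. Origin: centre of its underside.
- tray: Fixed open plywood tray on the bench to one side (left or right of the board, it changes places with the wooden plane): outside 170 mm (x) by 210 mm (y) by 45 mm high, walls and floor 8 mm. Origin: centre of its underside; x and y along its sides.
- smoother: Bystander: wooden smoothing plane, 210 by 62 mm, with horn and iron about 120 mm high, standing on its sole on the side of the bench opposite to the tray. Origin: centre of its underside.
- glue: Bystander: white glue bottle, 68 mm across, 190 mm tall, standing at the far right of the bench. Origin: centre of its base.
- chisel: Bystander: chisel with dark wooden handle, about 235 mm long, 26 mm high, lying at the far left of the bench. Origin: under its ferrule, near the middle of its length.
Not all that is in view belongs to the job. What is shaped like the foot but green is not meant.

How it is judged:
By the outcome, as a careful person would: the job done as asked, in the order asked, and still so for the second after the job is handed in, with the robot touching nothing.
It also fails if it takes over 58 s, if anything falls off the work surface, if the arm or the gripper's body presses on something with over 40 N, if the wrist force passes 120 N, or if a joint passes its speed limit or range.

### The arm

A 7-joint arm with a two-finger parallel gripper is mounted at the origin on the work surface. World frame = base frame: x ahead of the robot, y to its left, z up, the work surface at z = 0. Lengths are in m, angles in rad, forces in N, time in s.
With the tool pointing down it reaches from about 0.425 to 0.825 m from the base axis. Payload 3.6 kg.
Tool frame: the origin (TCP) lies where the fingers leave the gripper's body, on its centre line; the fingertips stand 73 mm ahead of it and the grasp point (between the pads) lies 54 mm ahead of it; z points along the fingers, y is the line along which they close (so a half turn about z gives the same grasp; the last joint's range is limited). The gripper opens to 85 mm and grips with 20 to 120 N. Pads are 22 mm wide; open, the fingers measure 114 mm over their backs; the gripper's body (76 mm by 85 mm) begins 54 mm behind the grasp point. The pads swing forward as they close: fully open they stand 13 mm farther back than shut.
Start: joints at [-1.145, 0.615, -0.013, 1.423, 0.008, 1.103, -0.04], TCP at [0.284, 0.585, 0.304] pointing down, gripper open.
Joint ranges: [-3.12, 3.12], [-0.3, 2.06], [-1.34, 1.32], [0.26, 2.42], [-1.36, 4.5], [0.01, 1.98], [-2.84, 2.84]. Speed limits (rad/s): [2.79, 2.79, 3.14, 3.14, 3.14, 3.14, 3.14].

### API

Orientations are given as a unit quaternion [x, y, z, w].
In Python, from station import arm, snapshot, camera_info, ticket gives the robot as it stands. Calls block until the motion is done:
- arm.movep(position, orientation): joint-space move of the TCP to a pose.
- arm.line_to(position, velocity=0.15, ori=None): straight line of the TCP; ori=None keeps the orientation; velocity is the mean speed in m/s.
- arm.move_j(angles): joint-space move.
- arm.move_gripper(opening, effort=None): opening from 0.0 (shut) to 1.0 (fully open); effort is the grip in N (None keeps the last); returns when the fingers have stopped.
- arm.pause(seconds).
- arm.ik(position, orientation): joint angles nearest the present ones, or None.
- snapshot(name): name is "scene" or "top" or "wrist"; returns the picture (420x560x3 uint8, blue, green, red); there is no depth.
- camera_info(name): a dict with "fx", "fy", "cx", "cy" (pixels), "R" (3x3) and "t" (3): a world point X has camera coordinates R X + t; the wrist camera has in their place "T_tool_cam" (4x4, takes a point from camera to tool coordinates, whose origin is the TCP and whose axes are the flange's). Camera axes: x right, y down, z forward; pixel columns grow to the right and rows downward; lengths in m; the calibration is good to about 2 mm. A picture is of the moment at which its call begins: read the wrist's pose just before it. camera_info takes no time and is no camera call.
A pose or a line that the arm cannot do raises arm.MotionError and nothing moves.
- ticket.finish_job(): hands the job in; it is judged then, once.
Readings, each from a call of its own:
- arm.read_time(): time.
- arm.read_joint_positions(): joint angles.
- arm.read_dq(): joint speeds.
- arm.read_effort(): joint torques, N m.
- arm.read_tool_pos(): TCP position.
- arm.read_eef_rot(): TCP orientation.
- arm.read_ft_force(): force on the tool from outside, world axes, zero at the start.
- arm.read_wrist_torque(): the same for the moment, N m.
- arm.read_opening(): opening from 0.0 (shut) to 1.0 (fully open).
- arm.read_finger_force(): force on a finger pad.
Only numpy, scipy, OpenCV 4.12 (cv2) and the standard library are available. Lean on these libraries where they do the work, as an engineer would, in place of code of your own. Each camera call takes 0.05 s, during which the arm holds its last target. There are 200 camera calls.

## Working session

There is one attempt and no reset: what is moved stays moved. The work goes in short steps, each a Python script; the robot and the scene stay as the last script left them, time stands still between calls to the robot, and variables do not carry over. Pictures are saved under pics/ and viewed, at most 10 in all, crops included, and the job is handed in when it is done.

```bash
mkdir -p pics; ls
python3 - <<'E'
from station import arm,snapshot,camera_info
import cv2
for n in("scene","top"):
    cv2.imwrite(f"pics/{n}0.png",snapshot(n)); print(n,camera_info(n))
print(camera_info("wrist")); print(arm.read_time(),arm.read_eef_rot())
E
```

```text
pics
scene {'fx': 431.28917926250415, 'fy': 431.28917926250415, 'cx': 280.97997802392075, 'cy': 198.92326589948738, 'R': array([[-0.48090672,  0.87674089, -0.00735758],
       [ 0.48524821,  0.25915855, -0.83508743],
       [-0.73024852, -0.40516941, -0.55006804]]), 't': array([ 0.25760421, -0.16576702,  1.54333076])}
top {'fx': 407.4936573963761, 'fy': 407.4936573963761, 'cx': 281.0392055156068, 'cy': 212.01202378533193, 'R': array([[ 0.01678298, -0.99961805, -0.02195662],
       [-0.98652183, -0.0129803 , -0.16311402],
       [ 0.16276672,  0.02439822, -0.98636288]]), 't': array([0.00253845, 0.50149623, 1.02882898])}
{'fx': 313.3051846459273, 'fy': 313.3051846459273, 'cx': 276.4857263355193, 'cy': 218.41351719604776, 'T_tool_cam': array([[ 7.21540198e-04, -9.47032634e-01, -3.21136529e-01,
         8.08040949e-02],
       [ 9.99999734e-01,  6.49441235e-04,  3.31628306e-04,
        -1.20575521e-03],
       [-1.05503524e-04, -3.21136683e-01,  9.47032850e-01,
        -6.95696736e-02],
       [ 0.00000000e+00,  0.00000000e+00,  0.00000000e+00,
         1.00000000e+00]])}
0.1 [ 2.23960947e-01  9.74597442e-01 -1.12400675e-03 -2.38895275e-04]
```

View pics/top0.png

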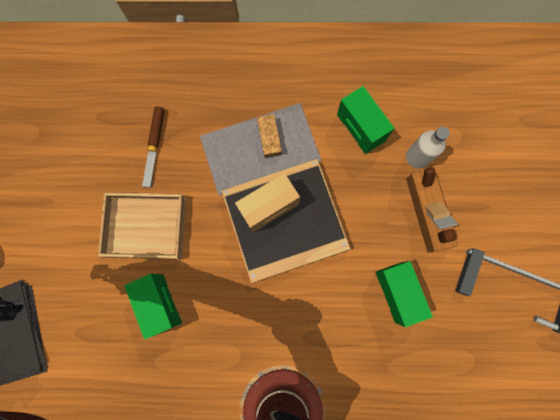

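View pics/scene0.png

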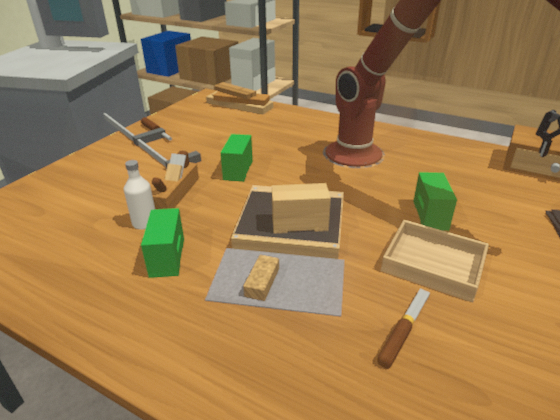

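Top view: the foot is the pale beech block at (268,200). Its lookalikes are the green blocks at (365,120), (152,305) and (405,295), which I rule out by colour. The cork is at (269,135) on the felt, the tray is on the left at (142,226), and the plane and glue are on the right. Next is a close crop to check that choice and read off corners.

```bash
python3 - <<'E'
import cv2
a=cv2.imread("pics/top0.png")[95:285,95:355]
cv2.imwrite("pics/crop0.png",cv2.resize(a,None,fx=3,fy=3,interpolation=cv2.INTER_CUBIC))
E
cat > h.py <<'E'
import numpy as np, cv2
from station import arm,snapshot,camera_info,ticket
from scipy.spatial.transform import Rotation as Rn
def ray(u,v,z,name="top",pose=None):
    c=camera_info(name); d=np.array([(u-c["cx"])/c["fx"],(v-c["cy"])/c["fy"],1])
    if name=="wrist":
        p,q=pose; T=c["T_tool_cam"]; R=Rn.from_quat(q).as_matrix()
        o=R@T[:3,3]+p; d=R@T[:3,:3]@d
    else:
        o=-c["R"].T@c["t"]; d=c["R"].T@d
    return o+d*(z-o[2])/d[2]
def proj(X,name="top",pose=None):
    c=camera_info(name)
    if name=="wrist":
        p,q=pose; T=c["T_tool_cam"]; R=Rn.from_quat(q).as_matrix()
        x=T[:3,:3].T@(R.T@(np.array(X)-p)-T[:3,3])
    else: x=c["R"]@np.array(X)+c["t"]
    return np.array([c["fx"]*x[0]/x[2]+c["cx"],c["fy"]*x[1]/x[2]+c["cy"]])
def down(yaw):  # tool z down, tool y (closing line) at world angle yaw
    y=np.array([np.cos(yaw),np.sin(yaw),0]); z=np.array([0,0,-1.])
    return Rn.from_matrix(np.c_[np.cross(y,z),y,z]).as_quat()
E
```

```text
(no output)
```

View pics/crop0.png

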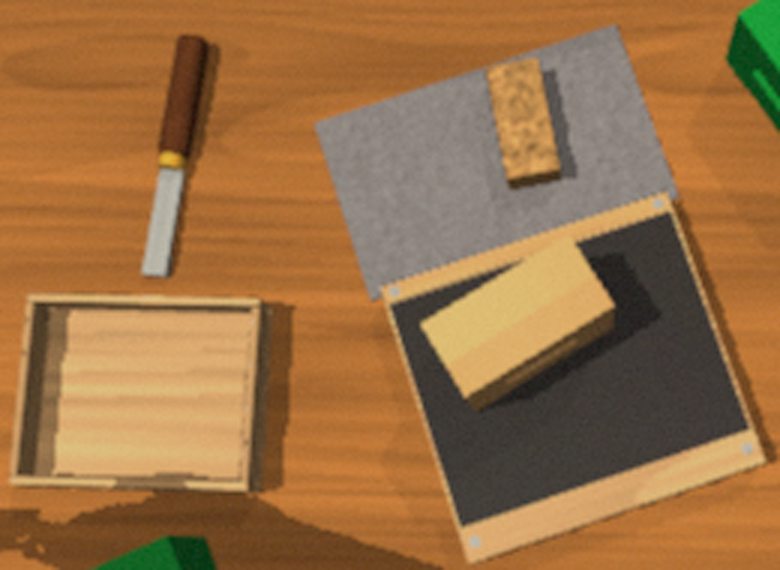

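The crop confirms the choice: beech foot with a dark mortise slot on its near side at crop (540,360), cork at crop (523,120), tray at crop (140,393). Now I turn the corners into positions.

Run:
```python
from h import *
c=camera_info("top");print("cam",-c["R"].T@c["t"])
def q(pts,z,n):
    P=np.array([ray(u/3+95,v/3+95,z) for u,v in pts]); print(n,P[:,:2].round(3).tolist(),"ctr",P.mean(0)[:2].round(3))
    for i in range(len(P)): 
        d=P[(i+1)%len(P)]-P[i]; print("  len %.3f ang %.1f"%(np.hypot(*d[:2]),np.degrees(np.arctan2(d[1],d[0]))))
q([(383,293),(671,197),(766,461),(470,562)],.038,"board")
q([(317,125),(618,26)],.003,"felt")
q([(421,323),(572,238),(615,305),(470,397)],.138,"foot")
q([(488,67),(540,57),(560,174),(508,184)],.039,"cork")
q([(27,297),(263,300),(250,490),(12,485)],.045,"tray")
```

```text
cam [ 0.32723527 -0.01605454  1.09665552]
board [[0.552, 0.166], [0.643, -0.089], [0.408, -0.171], [0.318, 0.082]] ctr [ 0.48  -0.003]
  len 0.271 ang -70.4
  len 0.249 ang -160.7
  len 0.269 ang 109.6
  len 0.249 ang 19.8
felt [[0.72, 0.241], [0.821, -0.041]] ctr [0.77 0.1 ]
  len 0.299 ang -70.4
  len 0.299 ang 109.6
foot [[0.507, 0.118], [0.578, -0.002], [0.523, -0.037], [0.448, 0.077]] ctr [0.514 0.039]
  len 0.139 ang -59.2
  len 0.065 ang -147.3
  len 0.137 ang 123.6
  len 0.072 ang 34.7
cork [[0.764, 0.079], [0.774, 0.031], [0.663, 0.011], [0.653, 0.058]] ctr [0.713 0.045]
  len 0.048 ang -78.1
  len 0.113 ang -169.7
  len 0.048 ang 101.9
  len 0.113 ang 10.7
tray [[0.543, 0.482], [0.543, 0.271], [0.376, 0.273], [0.377, 0.48]] ctr [0.46  0.377]
  len 0.211 ang -90.0
  len 0.167 ang 179.4
  len 0.207 ang 89.7
  len 0.166 ang 0.5
```

Poses are consistent with the known sizes (board yaw 19.6°, foot 12° askew). Next: IK checks for the tilted two-finger push, then pick up the cork.

```bash
cat >> h.py <<'E'
B=np.radians(19.6); ex=np.array([np.cos(B),np.sin(B),0]); ey=np.array([-ex[1],ex[0],0]); E0=np.array([.5975,.0385,0])
def bpt(x,y,z): return E0+x*ex+y*ey+np.array([0,0,z])
def pushq(tilt,dy=0):
    t=np.radians(tilt); Z=np.sin(t)*ex+np.array([0,0,-np.cos(t)]); X=np.cos(t)*ex+np.array([0,0,np.sin(t)])
    return Rn.from_matrix(np.c_[X,np.cross(Z,X),Z]).as_quat(), Z
E
python3 - <<'E'
from h import *
f=lambda s:None if s is None else np.round(s,2).tolist()
for yaw in (100.7,-79.3):
    for z in(.08,.2): print("cork",yaw,z,f(arm.ik([.713,.045,z],down(np.radians(yaw)))))
for yaw in (90,-90,0,180):print("tray",yaw,f(arm.ik([.46,.377,.09],down(np.radians(yaw)))),f(arm.ik([.46,.377,.25],down(np.radians(yaw)))))
for tilt in(30,40,50):
    q,Z=pushq(tilt)
    for x,z in((-.17,.15),(-.16,.052),(-.09,.052),(-.02,.052)): print("push",tilt,x,z,f(arm.ik(bpt(x,.025,z)-.060*Z,q)))
E
```

```text
cork 100.7 0.08 [-0.01, 0.96, -0.16, 1.39, 0.18, 0.81, 1.53]
cork 100.7 0.2 [-0.03, 0.82, -0.13, 1.32, 0.11, 1.01, 1.58]
cork -79.3 0.08 [-0.36, 1.02, 0.55, 1.41, -0.61, 0.89, -1.02]
cork -79.3 0.2 [-0.4, 0.89, 0.63, 1.34, -0.54, 1.09, -1.08]
tray 90 [-0.67, 0.8, -0.09, 1.77, 0.12, 0.57, 0.74] [-0.65, 0.59, -0.12, 1.66, 0.08, 0.9, 0.77]
tray -90 [-1.03, 0.87, 0.52, 1.79, -0.66, 0.67, -1.7] [-1.12, 0.67, 0.68, 1.67, -0.49, 0.98, -1.84]
tray 0 [-0.82, 0.81, 0.16, 1.78, -0.21, 0.57, -0.53] [-0.88, 0.59, 0.26, 1.66, -0.18, 0.91, -0.55]
tray 180 [-0.45, 0.85, -0.45, 1.77, 0.57, 0.66, 1.91] [-0.4, 0.63, -0.54, 1.65, 0.38, 0.96, 2.07]
push 30 -0.17 0.15 None
push 30 -0.16 0.052 None
push 30 -0.09 0.052 [0.38, 0.76, -0.58, 2.4, 2.7, 0.49, 2.4]
push 30 -0.02 0.052 [0.32, 0.79, -0.58, 2.22, 2.47, 0.38, 2.6]
push 40 -0.17 0.15 None
push 40 -0.16 0.052 None
push 40 -0.09 0.052 None
push 40 -0.02 0.052 [0.47, 0.91, -0.77, 2.33, 2.69, 0.69, 2.51]
push 50 -0.17 0.15 None
push 50 -0.16 0.052 None
push 50 -0.09 0.052 None
push 50 -0.02 0.052 None
```

```bash
cat >> h.py <<'E'
def pq(tilt,flip=0):
    q,Z=pushq(tilt); return ((Rn.from_quat(q)*Rn.from_euler('z',180*flip,degrees=True)).as_quat(),Z)
E
python3 - <<'E'
from h import *
f=lambda s:None if s is None else np.round(s,2).tolist()
for fl in(0,1):
  for tilt,x,z in((0,-.15,.085),(0,-.15,.2),(0,-.08,.085),(8,-.15,.083),(8,-.08,.083),(25,-.12,.052),(25,-.1,.052),(25,-.1,.15),(25,-.02,.052),(30,-.10,.052),(30,-.1,.15),(30,-.02,.052)):
    q,Z=pq(tilt,fl); print(fl,tilt,x,z,f(arm.ik(bpt(x,.025,z)-.060*Z,q)))
E
```

```text
0 0 -0.15 0.085 [-0.36, 0.61, 0.42, 2.16, -0.54, 0.47, -0.75]
0 0 -0.15 0.2 [-0.53, 0.43, 0.64, 2.05, -0.36, 0.78, -0.9]
0 0 -0.08 0.085 [-0.43, 0.69, 0.5, 1.99, -0.56, 0.61, -0.78]
0 8 -0.15 0.083 [-0.16, 0.55, 0.16, 2.26, -0.57, 0.23, -0.71]
0 8 -0.08 0.083 [-0.33, 0.63, 0.35, 2.09, -0.69, 0.39, -0.65]
0 25 -0.12 0.052 None
0 25 -0.1 0.052 [0.37, 0.73, -0.58, 2.36, 2.47, 0.38, 2.6]
0 25 -0.1 0.15 [0.27, 0.45, -0.4, 2.29, 1.44, 0.05, -2.71]
0 25 -0.02 0.052 [0.18, 0.73, -0.39, 2.17, 2.38, 0.2, 2.64]
0 30 -0.1 0.052 None
0 30 -0.1 0.15 [0.41, 0.49, -0.57, 2.35, 2.48, 0.18, 2.55]
0 30 -0.02 0.052 [0.32, 0.79, -0.58, 2.22, 2.47, 0.38, 2.6]
1 0 -0.15 0.085 [0.04, 0.57, -0.17, 2.15, 0.22, 0.43, 1.61]
1 0 -0.15 0.2 [-0.03, 0.37, -0.06, 2.04, 0.03, 0.74, 1.8]
1 0 -0.08 0.085 [0.0, 0.64, -0.17, 1.97, 0.2, 0.55, 1.61]
1 8 -0.15 0.083 [0.09, 0.55, -0.2, 2.26, 0.33, 0.22, 1.52]
1 8 -0.08 0.083 [0.05, 0.61, -0.21, 2.08, 0.28, 0.33, 1.54]
1 25 -0.12 0.052 None
1 25 -0.1 0.052 [0.67, 0.98, -1.15, 2.35, 1.95, 0.78, 0.04]
1 25 -0.1 0.15 [0.27, 0.45, -0.4, 2.29, 1.44, 0.05, 0.43]
1 25 -0.02 0.052 [0.6, 1.03, -1.15, 2.15, 1.8, 0.78, 0.23]
1 30 -0.1 0.052 None
1 30 -0.1 0.15 [0.74, 0.69, -1.14, 2.34, 1.82, 0.52, 0.1]
1 30 -0.02 0.052 [0.62, 1.05, -1.15, 2.21, 2.0, 0.79, 0.07]
```

Run:
```python
from h import *
q=down(np.radians(-79.3))
try:
    arm.movep([.713,.045,.2],q); print(arm.read_time())
    p=np.array(arm.read_tool_pos()),np.array(arm.read_eef_rot()); im=snapshot("wrist"); 
    for c in[(55,25),(55,-25),(-55,-25),(-55,25)]:
        a=np.radians(10.7);X=[.713+(c[0]*np.cos(a)-c[1]*np.sin(a))/1e3,.045+(c[0]*np.sin(a)+c[1]*np.cos(a))/1e3,.039]
        cv2.circle(im,tuple(int(v) for v in proj(X,"wrist",p)),4,(0,0,255),1)
    cv2.imwrite("pics/w1.png",im)
except arm.MotionError as e: print(e)
```

```text
2.575
```

View pics/w1.png

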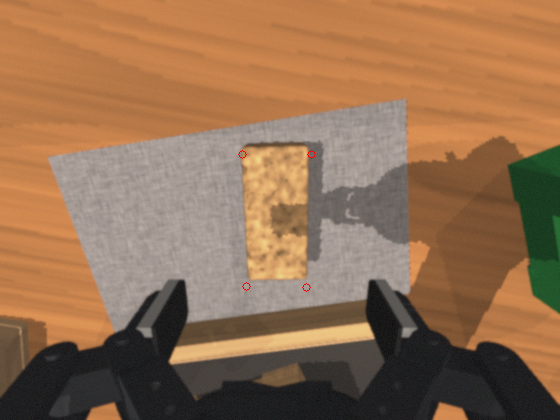

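The wrist view shows the cork's top at (243,147)–(307,280), centred between the fingers and about 5 mm farther out than my projection (red circles). That is well within the grip margin, so I grasp and put it away.

Run:
```python
from h import *
q=down(np.radians(-79.3)); q2=down(np.radians(-90))
arm.line_to([.717,.046,.2],.2)
arm.line_to([.717,.046,.080],.12)
arm.move_gripper(0.0,30); print(arm.read_opening(),arm.read_finger_force(),arm.read_time())
arm.line_to([.717,.046,.25],.25); print(arm.read_opening(),arm.read_finger_force())
arm.movep([.46,.377,.25],q2)
arm.line_to([.46,.377,.088],.15); print(arm.read_ft_force(),arm.read_opening())
arm.move_gripper(.85)
arm.line_to([.46,.377,.27],.25)
print(arm.read_time(),arm.read_finger_force())
cv2.imwrite("pics/top1.png",snapshot("top")[90:290,80:360].repeat(2,0).repeat(2,1))
```

```text
0.5819299422240394 33.054935932159424 4.45
0.5832507073400994 32.67647981643677
[ 1.00258847 -0.6398146  -0.23689238] 0.5818127099195199
9.3 0.0
```

View pics/top1.png

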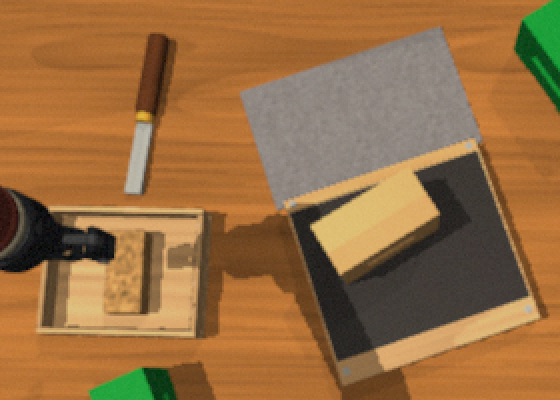

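The cork lies in the tray at (125,270), the felt is clear and the foot hasn't moved. Push stage 1 uses the open fingers side by side, with the gripper body just above the block's top, to square the block up and bring it forward.

Run:
```python
from h import *
q,Z=pq(8,1); T=lambda x,z,y=.025: bpt(x,y,z)-.060*Z
arm.movep(T(-.152,.20),q); arm.move_gripper(1.0)
arm.line_to(T(-.152,.082),.12); print(arm.read_ft_force(),arm.read_time())
for x in(-.13,-.11,-.095,-.084):
    arm.line_to(T(x,.082),.04); print(x,np.round(arm.read_ft_force(),1))
cv2.imwrite("pics/top2.png",snapshot("top")[90:290,180:380].repeat(2,0).repeat(2,1))
s=snapshot("scene")[150:320,180:380].repeat(2,0).repeat(2,1)
a=cv2.imread("pics/top2.png"); cv2.imwrite("pics/both2.png",np.hstack([a[:340],s])); print(arm.read_time())
```

```text
[0.64803135 0.55779471 0.13566133] 13.2
-0.13 [-3.2 -1.1  1.1]
-0.11 [ 0.1  0.2 -0.2]
-0.095 [-1.1 -0.4 -1.5]
-0.084 [-2.5 -0.8 -1.3]
15.6
```

View pics/both2.png

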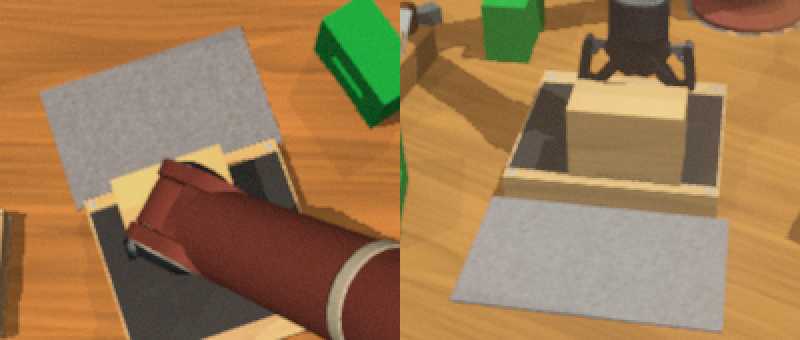

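Stage 1 worked. In the left picture the block's front top edge, (112,178)–(222,147), is parallel to the board edge, and its front face is almost at the edge. Stage 2 is the low push with tilted fingers.

Run:
```python
from h import *
q,Z=pq(8,1); T=lambda x,z,y=.025: bpt(x,y,z)-.060*Z
arm.line_to(T(-.115,.082),.1); arm.line_to(T(-.115,.20),.2)
f=lambda s:None if s is None else np.round(s,2).tolist()
for t in(22,25):
  for fl in(0,1):
    q,Z=pq(t,fl)
    for x,z in((-.1,.2),(-.1,.15),(-.1,.1),(-.1,.052),(-.02,.052)): print(t,fl,x,z,f(arm.ik(T(x,z),q)))
print(arm.read_time(),f(arm.read_joint_positions()))
```

```text
22 0 -0.1 0.2 [-0.31, 0.34, 0.37, 2.21, -0.82, 0.35, -0.48]
22 0 -0.1 0.15 [-0.03, 0.43, -0.01, 2.26, -0.89, 0.14, -0.4]
22 0 -0.1 0.1 [0.11, 0.54, -0.2, 2.3, 3.22, 0.06, 1.79]
22 0 -0.1 0.052 [0.35, 0.72, -0.57, 2.32, 2.24, 0.32, 2.81]
22 0 -0.02 0.052 [0.05, 0.7, -0.2, 2.13, 2.6, 0.06, 2.38]
22 1 -0.1 0.2 [0.69, 0.49, -1.02, 2.18, 0.95, 0.45, 0.9]
22 1 -0.1 0.15 [0.5, 0.52, -0.76, 2.25, 1.21, 0.29, 0.66]
22 1 -0.1 0.1 [0.27, 0.57, -0.43, 2.3, 2.02, 0.14, -0.15]
22 1 -0.1 0.052 [0.66, 0.97, -1.15, 2.32, 1.83, 0.77, 0.13]
22 1 -0.02 0.052 [0.18, 0.73, -0.4, 2.13, 1.87, 0.17, -0.01]
25 0 -0.1 0.2 [-0.16, 0.33, 0.18, 2.24, -0.9, 0.25, -0.39]
25 0 -0.1 0.15 [0.27, 0.45, -0.4, 2.29, 1.44, 0.05, -2.71]
25 0 -0.1 0.1 [0.37, 0.6, -0.57, 2.33, 2.23, 0.24, 2.8]
25 0 -0.1 0.052 [0.37, 0.73, -0.58, 2.36, 2.47, 0.38, 2.6]
25 0 -0.02 0.052 [0.18, 0.73, -0.39, 2.17, 2.38, 0.2, 2.64]
25 1 -0.1 0.2 [0.67, 0.46, -0.95, 2.22, 1.03, 0.34, 0.83]
25 1 -0.1 0.15 [0.34, 0.47, -0.5, 2.29, 1.48, 0.1, 0.39]
25 1 -0.1 0.1 [0.69, 0.83, -1.15, 2.33, 1.78, 0.65, 0.15]
25 1 -0.1 0.052 [0.67, 0.98, -1.15, 2.35, 1.95, 0.78, 0.04]
25 1 -0.02 0.052 [0.37, 0.8, -0.69, 2.16, 1.96, 0.38, -0.03]
16.8 [0.67, 0.58, -1.1, 2.04, 0.74, 0.81, 1.07]
```

Run:
```python
from h import *
q,Z=pq(25,1); T=lambda x,z,y=.025: bpt(x,y,z)-.060*Z
f=lambda s:np.round(s,2).tolist()
try:
    arm.movep(T(-.1,.2),q); print(f(arm.read_joint_positions()))
    arm.line_to(T(-.1,.054),.1); print(f(arm.read_joint_positions()),arm.read_time())
    for x in(-.08,-.07,-.06,-.052):
        arm.line_to(T(x,.054),.04); print(x,f(arm.read_ft_force()))
except arm.MotionError as e: print("ERR",e)
print(arm.read_time(),f(arm.read_tool_pos()))
```

```text
[0.67, 0.46, -0.95, 2.22, 1.03, 0.34, 0.83]
[0.52, 0.81, -0.83, 2.36, 2.16, 0.51, -0.21] 19.9833
-0.08 [-3.66, -1.25, 1.76]
-0.07 [-2.69, -0.17, -1.71]
-0.06 [-1.43, -0.09, -1.17]
-0.052 [-2.75, 0.15, -0.77]
21.7833 [0.52, 0.04, 0.11]
```

Run:
```python
from h import *
q,Z=pq(25,1); T=lambda x,z,y=.025: bpt(x,y,z)-.060*Z
f=lambda s:np.round(s,2).tolist()
for x in(-.048,-.045,-.042,-.039,-.036,-.033):
    arm.line_to(T(x,.054),.03); F=np.array(arm.read_ft_force()); arm.pause(.15);print(x,f(F))
arm.pause(.6)
t=snapshot("top")[90:290,180:380].repeat(2,0).repeat(2,1);s=snapshot("scene")[150:350,180:380].repeat(2,0).repeat(2,1)
cv2.imwrite("pics/b3.png",np.hstack([t,s])); print(arm.read_time())
```

```text
-0.048 [-4.18, -0.43, 0.35]
-0.045 [-2.38, 0.06, 1.47]
-0.042 [-4.43, -0.6, 2.41]
-0.039 [-4.99, -1.99, 2.97]
-0.036 [-4.72, -2.16, 3.8]
-0.033 [0.75, 0.2, 0.23]
24.9167
```

View pics/b3.png

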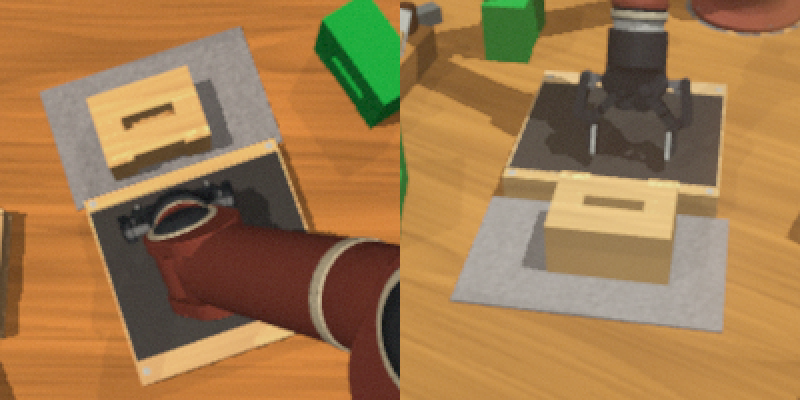

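The block tumbled over: in both views the mortise slot faces up at (148,116), on the felt and about square to the edge. I retract, then check that it lies flat.

Run:
```python
from h import *
q,Z=pq(25,1); T=lambda x,z,y=.025: bpt(x,y,z)-.060*Z
arm.line_to(T(-.07,.054),.1); arm.line_to(T(-.07,.22),.2); arm.pause(.5)
out=[]
for n in("top","scene"):
    im=snapshot(n); k=4
    # hypothesis: flat, sole 4 mm off the edge
    best=[]
    big=cv2.resize(im,None,fx=k,fy=k,interpolation=cv2.INTER_CUBIC)
    pts=np.array([proj(bpt(x,y,.073),n)*k for x,y in((.008,-.045),(.108,-.045),(.108,.095),(.008,.095))])
    cv2.polylines(big,[pts.astype(int)],True,(0,0,255),1)
    c=pts.mean(0).astype(int); out.append(big[c[1]-200:c[1]+250,c[0]-200:c[0]+200])
cv2.imwrite("pics/b4.png",np.hstack(out)); print(arm.read_time(),arm.read_ft_force())
```

```text
29.1083 [-0.32155822  0.12699699  0.4308644 ]
```

View pics/b4.png

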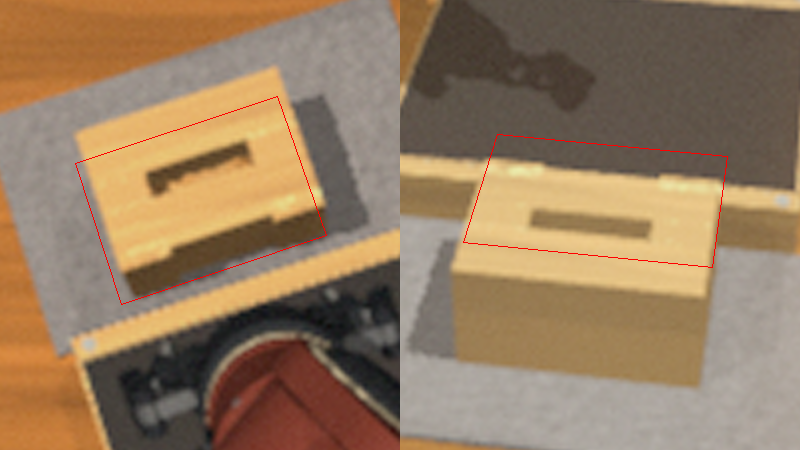

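The block lies flat: its top matches the outline predicted for a height of 73 mm in size and angle. It sits about 20 mm clear of the edge, square to it, with the mortise up, and the gripper is clear. Handing in.

```bash
python3 -c "
from station import ticket
print(ticket.finish_job())"
```

```text
the job is handed in; nothing more can be done
None
```

I put the cork block in the tray, then pushed the foot block over the edge; it lies flat on the felt, square to the board with the mortise up, and I handed the job in at about 29 s (no verdict was shown).

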